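Take the dicing cassette out of the middle of the stack

TASK

Three cutter cassettes lie stacked on the sloping stand: take the middle one, with the square grid, out and lay it flat in the steel tray, the same side up as before. Put the one that lay on top of it back on the bottom cassette, sliding it along until its round hole drops over the stand's pin and it lies flush. The bottom cassette stays on the stand, and the tub, jar and deli pots nearby stay where they are.

Things in the scene. Friction and masses are not known exactly. Their poses are not given: they have to be found in the camera images.
- stand: Fixed aluminium stand, 96 x 176 mm, z up, origin at table height under its middle. Its 62 x 170 mm deck slopes 30 deg: up-slope is (0.866, 0, 0.5), the normal (-0.5, 0, 0.866) in its frame; y runs along it. Two stops, at y = +-60 mm and 16 mm wide, rise 54 mm from the deck's low edge; the cassettes rest against them, 28 mm down-slope of the deck's middle; open between them.
- stand_seat (a point): Point on the deck's upper face at its middle, 42 mm above the table.
- pin_middle (a point): Point on the deck's upper face, 52 mm from its middle along the stand's +y. A fixed steel pin stands square to the deck here, clamped anywhere within 8 mm either way along the stand's y (never across it); no pose tells where. 10 mm in diameter, 28 mm tall (last 3 mm tapered to 6 mm): it stands 8 mm out of the bottom cassette when that lies alone.
- top_cassette: Upper cassette with a wide flat slicing blade: white frame, loose, 0.08 to 0.17 kg, 56 (x) x 150 (y) x 20 (z) mm. Origin: centre of the underside; z out of the upper face, x up-slope at the start. Round through hole of 13 mm at x = 0, y = +52 mm. Grip it across its 56 mm width. At the start it lies above the pin's tip; only the stops hold it.
- middle_cassette: Middle cassette at the start, with a square dicing grid; same size, weight and axes as the top cassette, but its hole is a slot, 13 (x) x 29 (y) mm, centred at y = +52 mm. The pin stands 8 mm into it from below: lift it square to the deck.
- bottom_cassette: Bottom cassette, with parallel cross blades; same size, axes and slot as the middle one, 0.12 kg. It lies on the deck, with the pin through its slot.
- tray: Fixed shallow steel tray on the table, 150 (x) x 220 (y) mm, rim 16 mm high, inside 144 x 214 mm, inner floor 3 mm above the table. Origin: centre of the underside, z up. It stands on the robot's left or right of the stand; the kraft tub is on the other side.
- kraft_tub: Bystander: brown paper tub with a lid, 116 mm in diameter, 57 mm high; origin at the centre of its underside. The table at the front left, about 0.40 m ahead of the robot and 0.25 m to its left, is free in every case.
- spice_jar_2: Bystander: spice jar with a yellow cap, 45 mm in diameter, 100 mm high, behind the stand; origin at the centre of its underside.
- deli_2: Bystander: small orange deli pot, 81 mm in diameter, 45 mm high, at the back; origin at the centre of its underside.
- deli_3: Bystander: green deli pot, 63 mm in diameter, 39 mm high, at the back; origin at the centre of its underside.

How it is judged:
By the outcome, as a careful person would: the job done as asked, in the order asked, and still so for the second after the job is handed in, with the robot touching nothing.
It also fails if it takes over 70 s, if anything falls off the work surface, if the arm or the gripper's body presses on something with over 40 N, if the wrist force passes 120 N, or if a joint passes its speed limit or range.

ROBOT

A 6-joint arm with a two-finger parallel gripper is mounted at the origin on a cart in front of the work surface, level with it; the furniture and walls round the work are solid. World frame = base frame: x ahead of the robot, y to its left, z up, the work surface at z = 0. Lengths are in mm, angles in rad, forces in N, time in s.
With the tool pointing down it reaches from about 300 to 950 mm from the base axis. Payload 3.1 kg.
Tool frame: the origin (TCP) lies midway between the tips of the shut fingers; the grasp point (between the pads) lies env.grip_point_offset behind it (env.grip_point_offset is the distance from the TCP to the grasp point, in mm); z points along the fingers, y is the direction in which the jaws open and shut (so a half turn about z gives the same grasp; the last joint's range is limited). The gripper opens to 85 mm and grips with 20 to 120 N. Pads are 22 mm wide; open, the fingers measure 114 mm over their backs; the gripper's body (76 mm by 85 mm) begins 54 mm behind the grasp point. The pads swing forward as they close: fully open they stand 13 mm farther back than shut.
Start: joints at [1.117, 0.308, 1.634, -0, 1.2, -0.07], TCP at [234.055, 579.526, 231.272] pointing down, gripper open.
Joint ranges: [-3.06, 3.06], [-0.79, 1.96], [0.05, 2.63], [-1.19, 4.34], [0.05, 2.64], [-2.94, 2.94]. Speed limits (rad/s): [2.79, 2.79, 3.14, 3.14, 3.14, 3.14].

INTERFACE

Orientations are given as a unit quaternion [x, y, z, w].
In Python, from plant import env gives the robot as it stands.
- The arm moves only by the tool move_arm, never from a script. Its argument "series" is a list of rows, each a list of 7 numbers: the opening, from 0 (shut) to 1 (fully open), then the shift along the tool's x, y, z in m, then the turn, a rotation vector about the tool's x, y, z in degrees. A call has 1 to 5 rows; each row is the pose to reach, as a shift and turn from the pose measured when the call began, along the tool's axes at that moment; what a row does not reach only later rows make up. A row lasts 1/12 s, in which the tool goes at most 41.7 mm and 7.16 degrees, less where a joint would pass 70% of its speed; a pose out of reach is approached as far as the arm can. A call with a gripper value outside its range is refused whole. The fingers move at their own pace and stop on an object; the grip force is fixed at half the most. Time passes only in rows, so rows that repeat a pose let the fingers close. It gives the time, the measured TCP pose, the force and the opening at its end, in the units of the state.
- env.get_obs(): the state, without advancing time (a new reading comes with each control period).
- env.camera(name): name is "side" or "top"; returns (picture, depth): 384x512x3 uint8, blue, green, red; 384x512 float32, mm along the optical axis (not along the pixel's ray), 0 where there is no reading.
- env.camera_info(name): a dict with "fx", "fy", "cx", "cy" (pixels), "rvec" (rotation vector, rad) and "tvec" (3), from world to camera coordinates, as OpenCV has them. Camera axes: x right, y down, z forward; pixel columns grow to the right and rows downward; lengths in mm; the calibration is good to about 2 mm. A picture is of the moment at which its call begins. camera_info takes no time and is no camera call.
- env.sign_off(): hands the job in, once; it reports no verdict.
The state is a dict: "t": time; "qpos": joint angles; "qvel": joint speeds; "joint_efforts": joint torques, N m; "eef_pos": TCP position; "tcp_rot": TCP orientation; "wrist_force": force on the tool from outside, world axes, zero at the start; "wrist_torque": the same for the moment, N m; "gripper_width": opening from 0.0 (shut) to 1.0 (fully open).
Only numpy, scipy, OpenCV 4.12 (cv2) and the standard library are available. Lean on these libraries where they do the work, as an engineer would, in place of code of your own. Each camera call takes 0.05 s, during which the arm holds its last target.

## Working session

There is one attempt and no reset: what is moved stays moved. The work goes in short steps, Python scripts to look and compute and a tool call to move; the robot and the scene stay as the last step left them, time stands still between calls to the robot, and variables do not carry over. Pictures are saved under pics/ and viewed, and the job is handed in when it is done.

Besides the shell and the picture viewer there is one more tool, called as name(argument=value, ...), one argument or row to a line, values as JSON. move_arm: Moves the arm, as the interface text tells. Its arguments: {"type":"object","properties":{"series":{"type":"array"}},"required":["series"]}

```bash
ls; mkdir -p pics; python3 - <<'E'
from plant import env
import cv2
o=env.get_obs(); print({k:(v if not hasattr(v,'round') else v) for k,v in o.items()}, env.grip_point_offset)
for n in("side","top"):
    p,d=env.camera(n); cv2.imwrite(f"pics/{n}0.png",p)
    import numpy as np; np.save(f"pics/{n}0.npy",d); print(env.camera_info(n))
E
```

```text
pics
{'t': 0.0, 'qpos': array([ 1.11733185e+00,  3.09045312e-01,  1.63521256e+00,  3.00340768e-05,
        1.19973213e+00, -6.96920332e-02]), 'qvel': array([-0.00042108, -0.00148203,  0.00023005, -0.00127913,  0.00098556,
       -0.00068174]), 'joint_efforts': array([ 2.09186328e-04, -4.15274441e+01, -2.76657397e+01, -2.19708645e-04,
        1.05223479e-02, -1.00655859e-05]), 'eef_pos': array([233.65325874, 578.76752692, 230.00961911]), 'tcp_rot': array([ 1.90716059e-01,  9.81644512e-01, -1.15428354e-03, -3.23496854e-04]), 'wrist_force': array([0.24171719, 0.11979358, 0.45752844]), 'wrist_torque': array([-0.00878587, -0.03300142, -0.06184956]), 'gripper_width': 1.0043932052258107} 18.700000000000003
{'fx': 397.30803867361954, 'fy': 397.30803867361954, 'cx': 262.83150429497977, 'cy': 193.79987190936663, 'rvec': array([ 2.10911798, -0.2380513 ,  0.12692905]), 'tvec': array([-541.20073963,  146.33080811,  927.71087472])}
{'fx': 492.88406203761326, 'fy': 492.88406203761326, 'cx': 258.14429851822416, 'cy': 196.4183738511651, 'rvec': array([ 2.19279384, -2.15851817,  0.1690151 ]), 'tvec': array([  23.33529398,  606.53394197, 1159.42388971])}
```

View pics/side0.png

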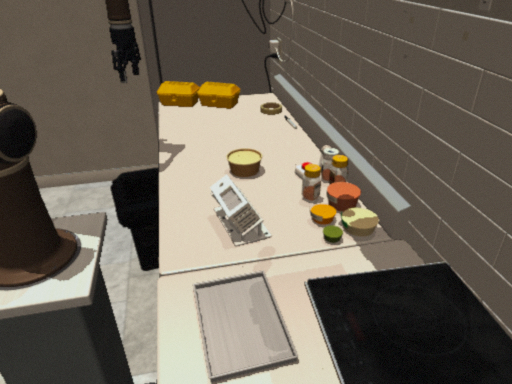

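View pics/top0.png

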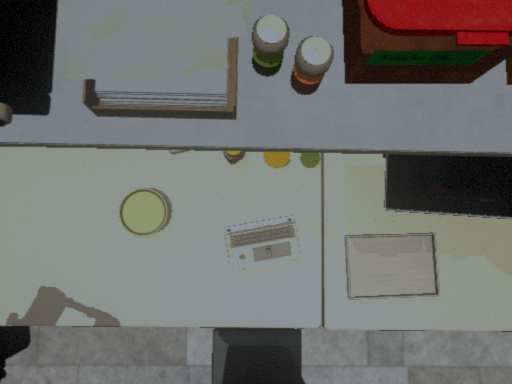

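Tray is on the right (top view ~392,265), tub on the left (145,212), stand at ~(262,242). Zooming in and measuring.

```bash
cat > h.py <<'E'
import numpy as np, cv2
from plant import env
from scipy.spatial.transform import Rotation as R
def cam(n):
    i=env.camera_info(n); K=np.array([[i['fx'],0,i['cx']],[0,i['fy'],i['cy']],[0,0,1]])
    return K,cv2.Rodrigues(i['rvec'])[0],np.array(i['tvec'])
def pts(n,d):
    K,Rm,t=cam(n); v,u=np.mgrid[:d.shape[0],:d.shape[1]]
    c=np.stack([(u-K[0,2])/K[0,0]*d,(v-K[1,2])/K[1,1]*d,d],-1)
    return (c-t)@Rm
def plane(n,u,v,p0,nn):
    K,Rm,t=cam(n); r=Rm.T@np.array([(u-K[0,2])/K[0,0],(v-K[1,2])/K[1,1],1]); o=-Rm.T@t
    return o+r*((p0-o)@nn)/(r@nn)
def proj(n,P):
    K,Rm,t=cam(n); c=Rm@np.asarray(P)+t; return (K@c)[:2]/c[2]
def snap(n,tag):
    p,d=env.camera(n); cv2.imwrite(f"pics/{n}{tag}.png",p); np.save(f"pics/{n}{tag}.npy",d); return p,d
def crop(n,tag,x0,x1,y0,y1,s):
    p=cv2.imread(f"pics/{n}{tag}.png")[y0:y1,x0:x1]
    cv2.imwrite(f"pics/{n}{tag}_c{x0}_{y0}.png",cv2.resize(p,None,fx=s,fy=s,interpolation=cv2.INTER_CUBIC))
E
python3 - <<'E'
from h import *
crop("top","0",215,310,205,275,8); crop("side","0",200,280,165,250,7)
for n in("top","side"):
    d=np.load(f"pics/{n}0.npy"); P=pts(n,d)
    L=[(262,242),(262,235),(245,255),(285,250),(145,212),(392,265),(350,300),(432,240),(160,140),(300,130),(310,160)] if n=="top" else [(230,190),(250,228),(240,325),(245,160),(312,172),(323,210),(333,232),(130,40)]
    for u,v in L: print(n,u,v,d[v,u],P[v,u].round(0))
    if n=="top": print("base px",proj(n,[0,0,0]))
E
```

```text
top 262 242 1108.8326 [494.  25. 110.]
top 262 235 1143.3809 [511.  24.  77.]
top 245 255 1121.751 [465.  63.  92.]
top 285 250 1134.8606 [477. -29.  83.]
top 145 212 1169.0038 [563. 301.  48.]
top 392 265 1218.2631 [ 445. -302.    5.]
top 350 300 1207.6285 [ 359. -197.    2.]
top 432 240 1230.0284 [ 508. -404.    4.]
top 160 140 528.6625 [585. 162. 701.]
top 300 130 535.90955 [599.  11. 701.]
top 310 160 1222.8712 [701. -95.  24.]
base px [268.06439296 454.26273581]
side 230 190 1008.75464 [480.  46.  89.]
side 250 228 948.06 [509. -63.  42.]
side 240 325 752.8553 [ 441. -307.    2.]
side 245 160 1235.8772 [561. 277.  51.]
side 312 172 1074.8293 [709.  78.  95.]
side 323 210 1030.7697 [712. -15.  32.]
side 333 232 961.14777 [ 706. -101.   25.]
side 130 40 1243.7219 [256. 555. 370.]
```

View pics/top0_c215_205.png

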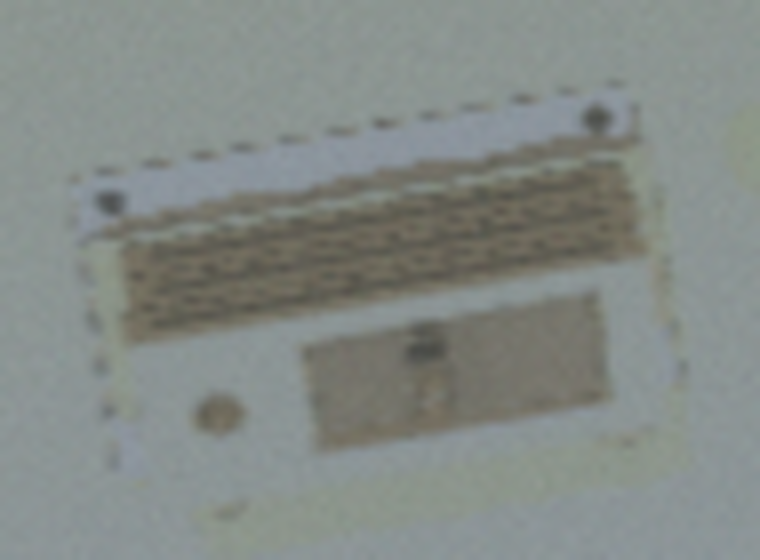

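View pics/side0_c200_165.png

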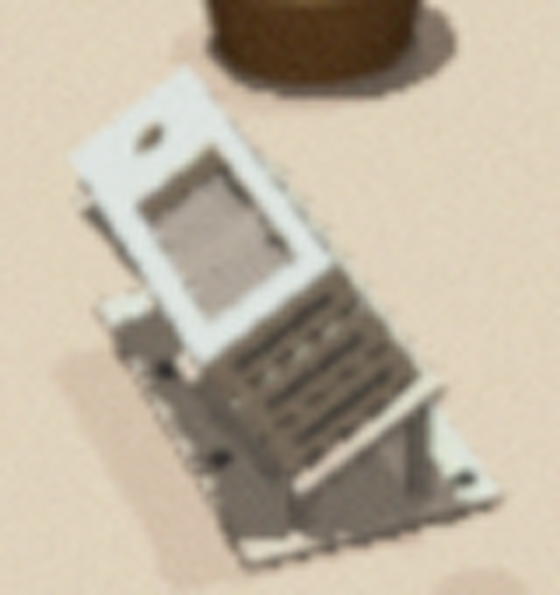

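```bash
python3 - <<'E'
from h import *
for n,box in(("top",(215,310,205,275)),("side",(200,280,165,250))):
    d=np.load(f"pics/{n}0.npy"); P=pts(n,d)[box[2]:box[3],box[0]:box[1]].reshape(-1,3)
    Q=P[(P[:,2]>20)]
    best=None; rng=np.random.default_rng(0)
    for _ in range(2000):
        a,b,c=Q[rng.choice(len(Q),3,False)]; nn=np.cross(b-a,c-a); l=np.linalg.norm(nn)
        if l<100: continue
        nn/=l; nn*=np.sign(nn[2])
        if not .8<nn[2]<.93: continue
        k=(abs((Q-a)@nn)<1.5).sum()
        if best is None or k>best[0]: best=(k,a,nn)
    k,a,nn=best
    for _ in range(5):
        I=Q[abs((Q-a)@nn)<2.5]; a=I.mean(0); nn=np.linalg.svd(I-a)[2][2]; nn*=np.sign(nn[2])
    yaw=np.arctan2(-nn[1],-nn[0]); print(n,k,a.round(1),nn.round(3),"yaw",np.degrees(yaw),"slope",np.degrees(np.arccos(nn[2])))
    # all z hist for tables
    T=P[P[:,2]<12]; print("table z",np.median(T[:,2]))
    # minAreaRect in plane
    ex=np.array([np.cos(yaw)*nn[2],np.sin(yaw)*nn[2],np.hypot(nn[0],nn[1])]); ey=np.cross(nn,ex)
    uv=np.c_[(I-a)@ex,(I-a)@ey].astype(np.float32); r=cv2.minAreaRect(uv); print(r, len(I)); c=a+ex*r[0][0]+ey*r[0][1]; print("centre",c.round(1),"seat est",(c-60*nn).round(1))
E
```

```text
top 529 [469.2  25.8  94.9] [-0.481 -0.097  0.872] yaw 11.393908777888505 slope 29.35670817070519
table z 0.72626235797086
((-0.4963264465332031, -7.867881774902344), (149.8531036376953, 58.689945220947266), 89.29613494873047) 771
centre [470.3  18.   94.7] seat est [499.1  23.8  42.4]
side 438 [468.4  20.6  94.9] [-0.493 -0.095  0.865] yaw 10.91138048066373 slope 30.16189944114059
table z 1.2330421472845337
((0.06663703918457031, -3.3444290161132812), (155.16336059570312, 55.911659240722656), 89.85935974121094) 518
centre [469.1  17.3  95. ] seat est [498.7  23.   43.1]
```

```bash
python3 - <<'E'
from h import *
A=plane("top",215+110/8-.4,205+202/8-.4,np.array([0,0,6.]),np.array([0,0,1.])); B=plane("top",215+597/8-.4,205+118/8-.4,np.array([0,0,6.]),np.array([0,0,1.]))
v=A-B; print(A,B,np.linalg.norm(v),"yaw",np.degrees(np.arctan2(-v[0],v[1])))
yaw=np.radians(11.0); c,s=np.cos(yaw),np.sin(yaw)
nn=np.array([-.5*c,-.5*s,.866]); ex=np.array([.866*c,.866*s,.5]); ey=np.array([-s,c,0]); seat=np.array([499,23.4,42.3])
print("screw mid rel", (((A+B)/2-seat)@np.array([c,s,0])),((A+B)/2-seat)@ey)
h=plane("top",215+218/8-.4,205+412/8-.4,seat+60*nn,nn)-seat; print("hole rel", h@ex,h@ey,h@nn)
h=plane("side",200+151/7-.4,165+138/7-.4,seat+60*nn,nn)-seat; print("hole rel side", h@ex,h@ey,h@nn)
for n,b,sc in(("top",(215,310,205,275),8),("side",(200,280,165,250),7)):
    im=cv2.resize(cv2.imread(f"pics/{n}0.png")[b[2]:b[3],b[0]:b[1]],None,fx=sc,fy=sc,interpolation=cv2.INTER_CUBIC)
    def ln(pp):
        q=[((proj(n,p)+.5-np.array([b[0],b[2]]))*sc).astype(int) for p in pp]
        cv2.polylines(im,[np.array(q)],True,(0,0,255),1)
    for h in(20,40,60): ln([seat+nn*h+ex*x+ey*y for x,y in((28,75),(28,-75),(-28,-75),(-28,75))])
    g=np.array([seat[0],seat[1],0]); gx=np.array([c,s,0]); ln([g+gx*x+ey*y for x,y in((48,88),(48,-88),(-48,-88),(-48,88))])
    cv2.imwrite(f"pics/{n}_ov.png",im)
# tray
d=np.load("pics/top0.npy")
im=cv2.imread("pics/top0.png")
# overlay tray crop
cv2.imwrite("pics/tray.png",cv2.resize(im[225:305,335:445],None,fx=6,fy=6,interpolation=cv2.INTER_CUBIC))
E
```

```text
[525.53598503 104.09198116   6.        ] [553.85853515 -45.9843834    6.        ] 152.7255120963438 yaw 10.687218280438577
screw mid rel 41.028332477398145 -2.2154806392597717
hole rel 2.8906339019335157 52.86741893240285 59.99735999999991
hole rel side 1.561600769856728 51.51417195564237 59.997359999999894
```

View pics/top_ov.png

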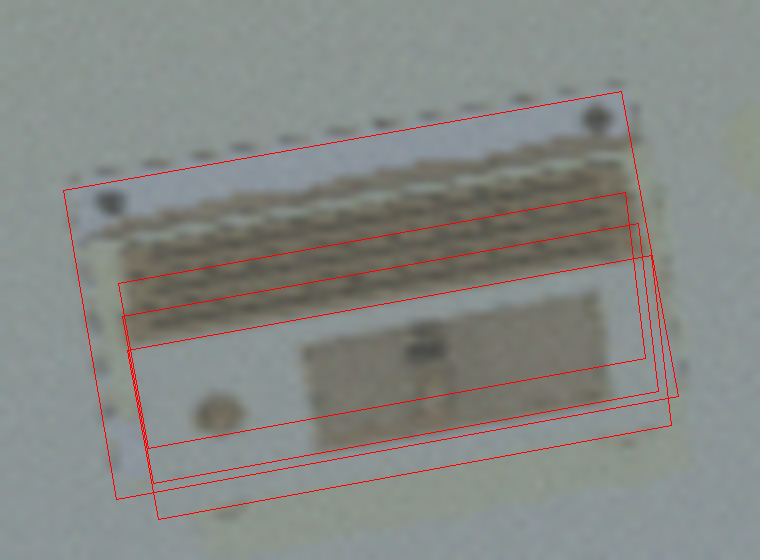

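View pics/side_ov.png

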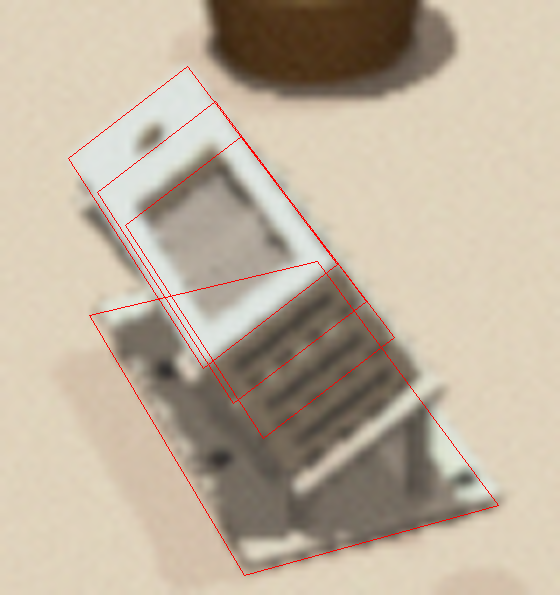

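View pics/tray.png

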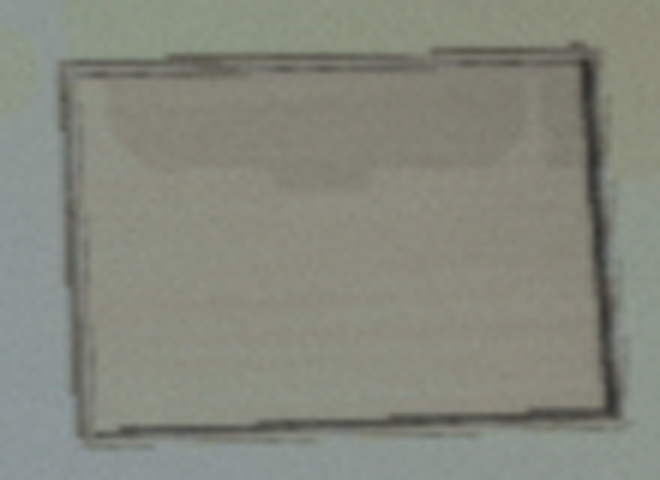

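The red outlines fit: the stack is at seat (499, 23, 42), yaw 11°, slope 30°, and the hole comes out at y≈52. Tray corners in the crop are (62,65), (590,50), (615,412), (85,432).

```bash
cat >> h.py <<'E'
yaw=np.radians(11.0); c_,s_=np.cos(yaw),np.sin(yaw)
nn=np.array([-.5*c_,-.5*s_,.866]); ex=np.array([.866*c_,.866*s_,.5]); ey=np.array([-s_,c_,0]); seat=np.array([499,23.4,42.3])
Rs=np.c_[ey,ex,-nn]
def flat(deg): # tool down, tool y at angle deg from world x
    a=np.radians(deg); y=np.array([np.cos(a),np.sin(a),0]); z=np.array([0,0,-1.]); return np.c_[np.cross(y,z),y,z]
def S(x,y,n): return seat+ex*x+ey*y+nn*n
def go(pos,Rt,o=None):
    o=o or env.get_obs(); p=np.array(o['eef_pos']); Rc=R.from_quat(o['tcp_rot'])
    sh=Rc.inv().apply(np.asarray(pos)-p); rv=(Rc.inv()*R.from_matrix(Rt)).as_rotvec(degrees=True)
    print("shift",(sh/1000).round(4).tolist(),"turn",rv.round(1).tolist(),"rows",round(max(np.linalg.norm(sh)/41.7,np.linalg.norm(rv)/7.16),1))
def st():
    o=env.get_obs(); p=np.array(o['eef_pos'])-seat; Rc=R.from_quat(o['tcp_rot']).as_matrix()
    print("t",round(o['t'],2),"p",np.round(o['eef_pos'],1),"stand",[round(p@e,1) for e in(ex,ey,nn)],"F",np.round(o['wrist_force'],1),"T",np.round(o['wrist_torque'],2),"g",round(o['gripper_width'],3),"err",(R.from_matrix(Rs.T@Rc)).as_rotvec(degrees=True).round(1),"q",np.round(o['qpos'],2))
E
python3 - <<'E'
from h import *
C=[plane("top",335+u/6-.4,225+v/6-.4,np.array([0,0,16.]),np.array([0,0,1.])) for u,v in((62,65),(590,50),(615,412),(85,432))]
print(np.round(C,0)); C=np.array(C); print("ctr",C.mean(0)); e=C[0]-C[1]; f=C[3]-C[2]; print(np.linalg.norm(e),np.linalg.norm(f),np.degrees(np.arctan2(-e[0],e[1])),np.degrees(np.arctan2(-f[0],f[1])),np.linalg.norm(C[0]-C[3]),np.linalg.norm(C[1]-C[2]))
st(); go(S(0,0,120),Rs)
E
```

```text
[[ 516. -183.   16.]
 [ 525. -402.   16.]
 [ 378. -408.   16.]
 [ 368. -191.   16.]]
ctr [ 446.80887857 -295.83585321   16.        ]
219.62500329462432 217.42590991648868 2.474378754867081 2.7202983656667272 147.98353749679404 147.03929866698329
t 0.1 p [233.8 578.9 230.2] stand [np.float64(-39.8), np.float64(595.9), np.float64(239.9)] F [-0.9 -0.2 -1. ] T [-0.05  0.02 -0.02] g 0.997 err [ 27.6  14.9 -55.7] q [ 1.12  0.31  1.64 -0.    1.2  -0.07]
shift [-0.4036, -0.4482, 0.0848] turn [-27.6, -14.9, 55.7] rows 14.6
```

move_arm(
  series=[
    [1,-0.135,-0.149,0.028,-9.2,-5.0,18.6],
    [1,-0.135,-0.149,0.028,-9.2,-5.0,18.6],
    [1,-0.135,-0.149,0.028,-9.2,-5.0,18.6],
    [1,-0.135,-0.149,0.028,-9.2,-5.0,18.6],
    [1,-0.135,-0.149,0.028,-9.2,-5.0,18.6],
  ],
)

```text
t: 0.52
eef_pos: [301.8, 387.0, 200.9]
tcp_rot: [0.345, 0.934, 0.068, 0.057]
wrist_force: [0.6, -0.1, 1.6]
gripper_width: 1.0
```

```bash
python3 -c "
from h import *
st(); go(S(0,0,120),Rs)"
```

```text
t 0.52 p [301.8 387.  200.9] stand [np.float64(-28.3), np.float64(394.6), np.float64(199.4)] F [ 0.6 -0.1  1.6] T [-0.07  0.05 -0.02] g 1.0 err [ 18.5   9.8 -37.2] q [ 0.86 -0.02  2.08 -0.08  0.91  0.04]
shift [-0.346, -0.2032, 0.0425] turn [-18.5, -9.8, 37.2] rows 9.7
```

move_arm(
  series=[
    [1,-0.173,-0.102,0.021,-9.2,-4.9,18.6],
    [1,-0.173,-0.102,0.021,-9.2,-4.9,18.6],
    [1,-0.173,-0.102,0.021,-9.2,-4.9,18.6],
    [1,-0.173,-0.102,0.021,-9.2,-4.9,18.6],
    [1,-0.173,-0.102,0.021,-9.2,-4.9,18.6],
  ],
)

```text
t: 0.93
eef_pos: [369.0, 197.1, 172.5]
tcp_rot: [0.488, 0.855, 0.135, 0.113]
wrist_force: [0.9, 0.5, -0.5]
gripper_width: 0.998
```

```bash
python3 -c "
from h import *
st(); go(S(0,0,120),Rs)"
```

```text
t 0.93 p [369.  197.1 172.5] stand [np.float64(-16.7), np.float64(195.3), np.float64(160.0)] F [ 0.9  0.5 -0.5] T [-0.12  0.13 -0.04] g 0.998 err [  9.3   4.9 -18.7] q [ 0.4  -0.25  2.38 -0.02  0.66 -0.12]
shift [-0.1939, -0.0422, 0.0252] turn [-9.3, -4.9, 18.7] rows 4.8
```

move_arm(
  series=[
    [1,-0.194,-0.042,0.025,-9.3,-4.9,18.7],
    [1,-0.194,-0.042,0.025,-9.3,-4.9,18.7],
    [1,-0.194,-0.042,0.025,-9.3,-4.9,18.7],
    [1,-0.194,-0.042,0.025,-9.3,-4.9,18.7],
    [1,-0.194,-0.042,0.025,-9.3,-4.9,18.7],
  ],
)

```text
t: 1.35
eef_pos: [431.5, 31.0, 148.0]
tcp_rot: [0.615, 0.745, 0.198, 0.163]
wrist_force: [0.9, 1.1, 0.1]
gripper_width: 0.998
```

```bash
python3 -c "
from h import *
st(); go(S(0,0,40),Rs)
snap('side','1'); crop('side','1',190,290,120,250,4.5)"
```

```text
t 1.35 p [431.5  31.  148. ] stand [np.float64(-3.2), np.float64(20.3), np.float64(123.9)] F [0.9 1.1 0.1] T [-0.01  0.15  0.02] g 0.998 err [0.2 0.  0.1] q [-0.16 -0.24  2.49  0.42  0.43 -0.69]
shift [-0.0203, 0.0036, 0.0839] turn [-0.2, -0.0, -0.1] rows 2.1
```

View pics/side1_c190_120.png

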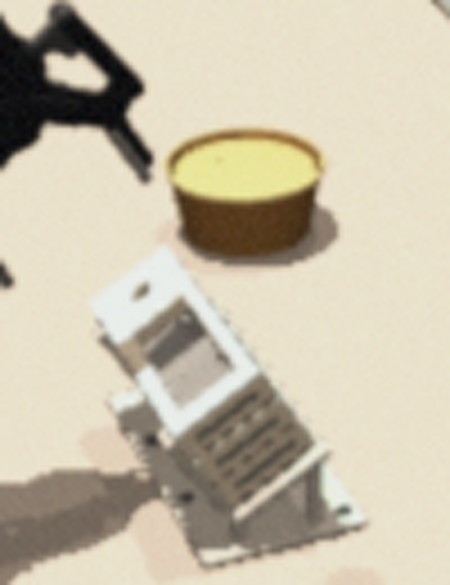

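Gripper is lined up over the stack and clear of tub and stand. Descending.

move_arm(
  series=[
    [1,-0.02,0.004,0.02,-0.2,0,0],
    [1,-0.02,0.004,0.05,-0.2,0,0],
    [1,-0.02,0.004,0.07,-0.2,0,0],
    [1,-0.02,0.004,0.082,-0.2,0,0],
    [1,-0.02,0.004,0.084,-0.2,0,0],
  ],
)

```text
t: 1.82
eef_pos: [482.4, 15.3, 76.1]
tcp_rot: [0.616, 0.744, 0.198, 0.166]
wrist_force: [0.1, 0.5, 0.5]
gripper_width: 0.999
```

```bash
python3 -c "
from h import *
st(); go(S(0,0,38.5),Rs)
snap('side','2'); crop('side','2',190,290,120,250,4.5)"
```

```text
t 1.82 p [482.4  15.3  76.1] stand [np.float64(1.4), np.float64(-4.8), np.float64(38.2)] F [0.1 0.5 0.5] T [-0.06  0.24  0.06] g 0.999 err [ 0.1 -0.2  0.2] q [-0.17  0.08  2.42  0.88  0.23 -1.19]
shift [0.0048, -0.0015, -0.0003] turn [-0.1, 0.2, -0.2] rows 0.1
```

View pics/side2_c190_120.png

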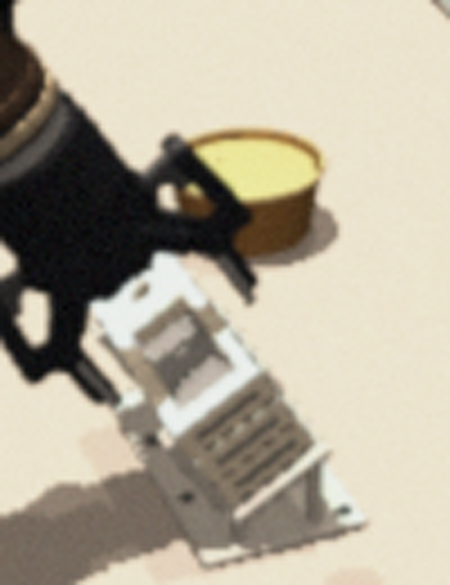

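move_arm(
  series=[
    [0.4,0.005,-0.0015,0,0,0.2,0],
    [0.4,0.005,-0.0015,0,0,0.2,0],
    [0.4,0.005,-0.0015,0,0,0.2,0],
    [0.4,0.005,-0.0015,0,0,0.2,0],
    [0.4,0.005,-0.0015,0,0,0.2,0],
  ],
)

```text
t: 2.28
eef_pos: [479.6, 20.8, 76.8]
tcp_rot: [0.615, 0.745, 0.2, 0.164]
wrist_force: [-6.3, 0.8, 6.9]
gripper_width: 0.644
```

move_arm(
  series=[
    [0.4,0,0,0,0,0,0],
    [0.4,0,0,0,0,0,0],
    [0.4,0,0,0,0,0,0],
  ],
)

```text
t: 2.53
eef_pos: [479.8, 20.8, 77.3]
tcp_rot: [0.615, 0.745, 0.2, 0.165]
wrist_force: [0.2, 0.3, -1.5]
gripper_width: 0.64
```

```bash
python3 -c "
from h import *
st()"
```

```text
t 2.53 p [479.8  20.8  77.3] stand [np.float64(0.8), np.float64(1.1), np.float64(40.0)] F [ 0.2  0.3 -1.5] T [-0.05  0.32 -0.02] g 0.64 err [-0.1 -0.   0.1] q [-0.16  0.07  2.43  0.89  0.23 -1.18]
```

move_arm(
  series=[
    [0.4,0,0,-0.005,0,0,0],
    [0.4,0,0,-0.015,0,0,0],
    [0.4,0,0,-0.035,0,0,0],
    [0.4,0,0,-0.05,0,0,0],
    [0.4,0,0,-0.05,0,0,0],
  ],
)

```text
t: 2.95
eef_pos: [455.9, 15.7, 122.8]
tcp_rot: [0.614, 0.745, 0.201, 0.167]
wrist_force: [0.4, -0.2, -0.8]
gripper_width: 0.639
```

```bash
python3 -c "
from h import *
st()
snap('side','3'); crop('side','3',190,290,120,250,4.5)"
```

```text
t 2.95 p [455.9  15.7 122.8] stand [np.float64(2.4), np.float64(0.6), np.float64(91.6)] F [ 0.4 -0.2 -0.8] T [-0.06  0.27 -0.03] g 0.639 err [-0.3 -0.1  0. ] q [-0.19 -0.11  2.46  0.59  0.35 -0.9 ]
```

View pics/side3_c190_120.png

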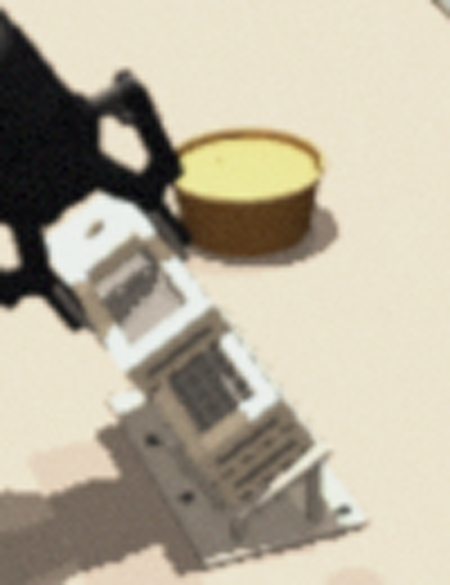

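Only the top cassette came up; the grid one stays on the stand. Taking it to the front left.

```bash
python3 -c "
from h import *
go([390,235,130],flat(30))"
```

```text
shift [0.2278, -0.016, -0.0188] turn [30.0, 5.1, -18.6] rows 5.5
```

move_arm(
  series=[
    [0.4,0.03,-0.006,-0.02,2,0,-1],
    [0.4,0.07,-0.01,-0.02,9,1.5,-5],
    [0.4,0.11,-0.014,-0.019,15,2.5,-9],
    [0.4,0.15,-0.016,-0.019,21,3.5,-13],
    [0.4,0.19,-0.016,-0.019,26,4.5,-16],
  ],
)

```text
t: 3.42
eef_pos: [401.7, 175.1, 130.2]
tcp_rot: [0.535, 0.842, 0.053, 0.043]
wrist_force: [0.4, -0.0, -0.9]
gripper_width: 0.636
```

```bash
python3 -c "
from h import *
st()
go([390,235,60],flat(30))"
```

```text
t 3.42 p [401.7 175.1 130.2] stand [np.float64(-13.7), np.float64(167.4), np.float64(109.5)] F [ 0.4 -0.  -0.9] T [-0.04  0.    0.01] g 0.636 err [ 22.    3.7 -13.6] q [ 0.31 -0.    2.23  0.    0.77 -0.13]
shift [0.0603, 0.0052, 0.0707] turn [7.8, 1.2, -4.9] rows 2.2
```

move_arm(
  series=[
    [0.4,0.035,0.005,0.01,5,1,-3],
    [0.4,0.06,0.005,0.035,7.8,1.2,-4.9],
    [0.4,0.06,0.005,0.06,7.8,1.2,-4.9],
    [0.4,0.06,0.005,0.071,7.8,1.2,-4.9],
    [0.4,0.06,0.005,0.071,7.8,1.2,-4.9],
  ],
)

```text
t: 3.83
eef_pos: [386.9, 233.8, 55.9]
tcp_rot: [0.5, 0.866, -0.004, -0.002]
wrist_force: [-0.4, 0.6, -1.4]
gripper_width: 0.644
```

```bash
python3 -c "
from h import *
st()
go([390,235,4],flat(30))"
```

```text
t 3.83 p [386.9 233.8  55.9] stand [np.float64(-53.8), np.float64(227.9), np.float64(46.7)] F [-0.4  0.6 -1.4] T [-0.03  0.04  0.01] g 0.644 err [ 30.2   4.9 -18.6] q [ 0.45  0.25  2.14 -0.    0.76 -0.08]
shift [-0.0006, 0.0038, 0.0518] turn [-0.5, -0.0, 0.1] rows 1.2
```

move_arm(
  series=[
    [0.4,0,0.003,0.03,-0.5,0,0],
    [0.4,0,0.003,0.042,-0.5,0,0],
    [0.4,0,0.003,0.048,-0.5,0,0],
    [0.4,0,0.003,0.051,-0.5,0,0],
    [0.4,0,0.003,0.052,-0.5,0,0],
  ],
)

```text
t: 4.25
eef_pos: [389.6, 234.7, 4.2]
tcp_rot: [0.5, 0.866, 0.001, -0.0]
wrist_force: [0.1, 0.2, -1.0]
gripper_width: 0.641
```

move_arm(
  series=[
    [0.4,0,0,0.001,0,0,0],
    [0.4,0,0,0.002,0,0,0],
  ],
)

```text
t: 4.42
eef_pos: [390.9, 235.0, 3.4]
tcp_rot: [0.501, 0.866, 0.002, 0.001]
wrist_force: [-0.4, 0.1, -0.9]
gripper_width: 0.64
```

move_arm(
  series=[
    [0.4,0,0,0.001,0,0,0],
    [0.4,0,0,0.002,0,0,0],
    [0.4,0,0,0.002,0,0,0],
  ],
)

```text
t: 4.67
eef_pos: [391.4, 235.2, 1.9]
tcp_rot: [0.5, 0.866, 0.002, 0.001]
wrist_force: [-0.9, -0.6, -1.9]
gripper_width: 0.637
```

move_arm(
  series=[
    [0.4,0,0,0.001,0,0,0],
    [0.4,0,0,0.002,0,0,0],
    [0.4,0,0,0.002,0,0,0],
  ],
)

```text
t: 4.92
eef_pos: [391.7, 235.4, 0.4]
tcp_rot: [0.5, 0.866, 0.002, 0.001]
wrist_force: [-1.0, -0.8, 5.7]
gripper_width: 0.642
```

Contact at TCP z≈0.4. Releasing.

move_arm(
  series=[
    [1,0,0,0,0,0,0],
    [1,0,0,0,0,0,0],
    [1,0,0,-0.002,0,0,0],
    [1,0,0,-0.015,0,0,0],
    [1,0,0,-0.05,0,0,0],
  ],
)

```text
t: 5.33
eef_pos: [387.3, 233.2, 47.2]
tcp_rot: [0.5, 0.866, -0.002, -0.002]
wrist_force: [-0.2, -0.2, 0.1]
gripper_width: 1.001
```

move_arm(
  series=[
    [1,0,0,-0.04,0,0,0],
    [1,0,0,-0.08,0,0,0],
    [1,0,0,-0.11,0,0,0],
  ],
)

```text
t: 5.58
eef_pos: [388.4, 233.7, 159.9]
tcp_rot: [0.5, 0.866, -0.001, -0.001]
wrist_force: [0.8, 0.2, -0.3]
gripper_width: 1.001
```

```bash
python3 -c "
from h import *
st()
go(S(0,0,90),Rs)
snap('top','4'); crop('top','4',170,310,195,300,5.5)
snap('side','4'); crop('side','4',150,290,120,250,5)"
```

```text
t 5.58 p [388.4 233.7 159.9] stand [np.float64(-0.4), np.float64(227.5), np.float64(136.1)] F [ 0.8  0.2 -0.3] T [ 0.04 -0.08  0.02] g 1.001 err [ 29.9   5.  -18.5] q [ 0.44  0.06  2.08  0.    1.   -0.08]
shift [-0.2228, -0.0516, 0.0396] turn [-29.9, -5.0, 18.5] rows 5.6
```

View pics/top4_c170_195.png

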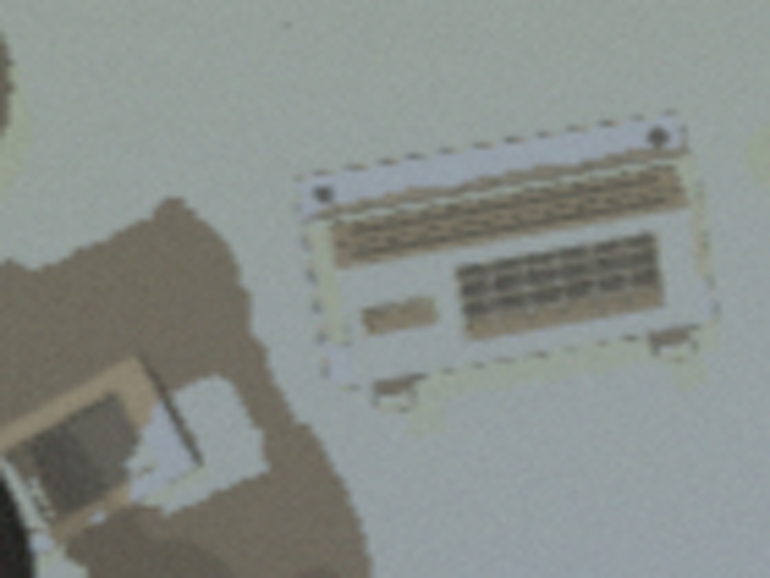

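View pics/side4_c150_120.png

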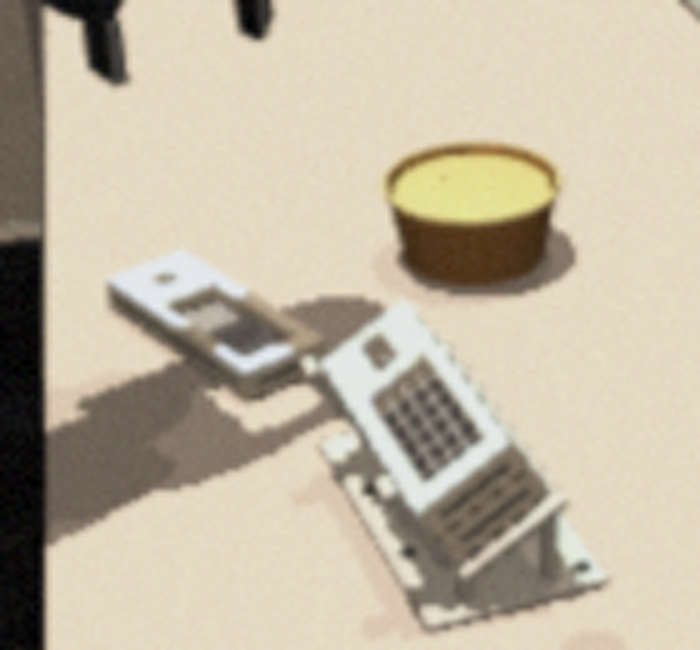

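Top cassette lies flat at the front left; the grid cassette is in place on the stand with its slot at crop (400,315).

```bash
python3 -c "
from h import *
h=plane('top',170+400/5.5-.4,195+315/5.5-.4,seat+40*nn,nn)-seat; print(h@ex,h@ey)
h=plane('side',150+379/5-.4,120+350/5-.4,seat+40*nn,nn)-seat; print(h@ex,h@ey)"
```

```text
2.094946549353253 50.05286797762881
1.4676636117132453 49.904141400314195
```

move_arm(
  series=[
    [1,-0.042,-0.01,0.0,-5.5,-1,3.3],
    [1,-0.084,-0.02,0.0,-11,-2,6.7],
    [1,-0.126,-0.03,0.01,-17,-3,10],
    [1,-0.168,-0.04,0.02,-22,-4,14],
    [1,-0.205,-0.047,0.03,-28,-4.6,17],
  ],
)

```text
t: 6.1
eef_pos: [445.1, 56.1, 136.2]
tcp_rot: [0.6, 0.767, 0.178, 0.141]
wrist_force: [0.7, 1.5, -0.7]
gripper_width: 1.001
```

```bash
python3 -c "
from h import *
st()
go(S(0,0,70),Rs)
go(S(0,0,20),Rs)"
```

```text
t 6.1 p [445.1  56.1 136.2] stand [np.float64(6.5), np.float64(42.4), np.float64(104.6)] F [ 0.7  1.5 -0.7] T [0.02 0.19 0.01] g 1.001 err [ 3.8  1.2 -2.6] q [-0.07 -0.14  2.42  0.31  0.44 -0.56]
shift [-0.0429, -0.0062, 0.0341] turn [-3.8, -1.2, 2.6] rows 1.3
shift [-0.044, -0.0029, 0.084] turn [-3.8, -1.2, 2.6] rows 2.3
```

move_arm(
  series=[
    [1,-0.03,-0.006,0.015,-3.8,-1.2,2.6],
    [1,-0.043,-0.006,0.034,-3.8,-1.2,2.6],
    [1,-0.043,-0.006,0.034,-3.8,-1.2,2.6],
    [1,-0.043,-0.006,0.034,-3.8,-1.2,2.6],
  ],
)

```text
t: 6.43
eef_pos: [462.6, 15.4, 100.2]
tcp_rot: [0.616, 0.745, 0.198, 0.162]
wrist_force: [-1.2, -0.2, -0.4]
gripper_width: 1.0
```

```bash
python3 -c "
from h import *
st()
go(S(0.5,-1,20),Rs)"
```

```text
t 6.43 p [462.6  15.4 100.2] stand [np.float64(-3.3), np.float64(-0.9), np.float64(68.8)] F [-1.2 -0.2 -0.4] T [-0.05  0.24 -0.03] g 1.0 err [0.3 0.  0.2] q [-0.19 -0.03  2.45  0.69  0.3  -0.99]
shift [-0.0001, 0.0041, 0.0488] turn [-0.3, -0.0, -0.2] rows 1.2
```

move_arm(
  series=[
    [1,0,0.004,0.015,0,0,0],
    [1,0,0.004,0.03,0,0,0],
    [1,0,0.004,0.042,0,0,0],
    [1,0,0.004,0.049,0,0,0],
    [1,0,0.004,0.049,0,0,0],
  ],
)

```text
t: 6.85
eef_pos: [489.1, 21.7, 58.3]
tcp_rot: [0.616, 0.745, 0.198, 0.161]
wrist_force: [-0.4, -0.0, -0.3]
gripper_width: 0.998
```

```bash
python3 -c "
from h import *
st()
go(S(0.5,-1,20),Rs)"
```

```text
t 6.85 p [489.1  21.7  58.3] stand [np.float64(-0.7), np.float64(0.2), np.float64(18.8)] F [-0.4 -0.  -0.3] T [-0.06  0.21  0.02] g 0.998 err [0.5 0.1 0.2] q [-0.16  0.14  2.4   1.03  0.2  -1.32]
shift [-0.0012, 0.0012, -0.0012] turn [-0.5, -0.1, -0.2] rows 0.1
```

move_arm(
  series=[
    [0.4,0,0.001,-0.001,-0.5,0,0],
    [0.4,0,0.001,-0.001,-0.5,0,0],
    [0.4,0,0.001,-0.001,-0.5,0,0],
    [0.4,0,0.001,-0.001,-0.5,0,0],
    [0.4,0,0.001,-0.001,-0.5,0,0],
  ],
)

```text
t: 7.27
eef_pos: [489.0, 22.3, 60.2]
tcp_rot: [0.615, 0.744, 0.201, 0.163]
wrist_force: [-5.0, 0.3, 6.6]
gripper_width: 0.64
```

move_arm(
  series=[
    [0.4,0,0,0,0,0,0],
    [0.4,0,0,0,0,0,0],
    [0.4,0,0,0,0,0,0],
  ],
)

```text
t: 7.52
eef_pos: [489.0, 22.4, 60.4]
tcp_rot: [0.615, 0.745, 0.201, 0.164]
wrist_force: [0.7, -0.1, -1.7]
gripper_width: 0.636
```

```bash
python3 -c "
from h import *
st()"
```

```text
t 7.52 p [489.   22.4  60.4] stand [np.float64(0.4), np.float64(0.9), np.float64(20.6)] F [ 0.7 -0.1 -1.7] T [-0.12  0.33  0.05] g 0.636 err [-0.1  0.2  0.2] q [-0.16  0.14  2.41  1.07  0.2  -1.37]
```

move_arm(
  series=[
    [0.4,0,0,-0.005,0,0,0],
    [0.4,0,0,-0.012,0,0,0],
    [0.4,0,0,-0.03,0,0,0],
    [0.4,0,0,-0.055,0,0,0],
    [0.4,0,0,-0.065,0,0,0],
  ],
)

```text
t: 7.93
eef_pos: [456.9, 15.6, 118.1]
tcp_rot: [0.615, 0.745, 0.201, 0.164]
wrist_force: [0.5, -0.3, -1.5]
gripper_width: 0.639
```

```bash
python3 -c "
from h import *
st()
go([447,-296,130],flat(2.6))
go([447,-296,130],flat(-28))
snap('side','5'); crop('side','5',190,290,120,250,4.5)"
```

```text
t 7.93 p [456.9  15.6 118.1] stand [np.float64(0.8), np.float64(0.4), np.float64(87.1)] F [ 0.5 -0.3 -1.5] T [-0.1   0.28 -0.05] g 0.639 err [-0.1  0.1  0.1] q [-0.2  -0.09  2.46  0.61  0.34 -0.92]
shift [-0.304, -0.0532, -0.0457] turn [30.1, -2.4, 8.1] rows 7.5
shift [-0.304, -0.0532, -0.0457] turn [28.9, -10.4, 38.0] rows 7.5
```

View pics/side5_c190_120.png

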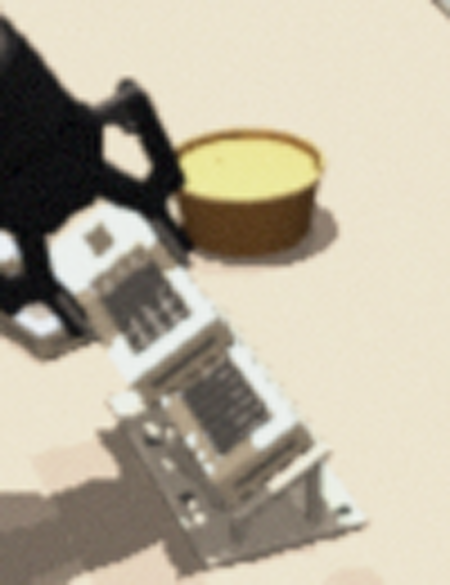

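Grid cassette is out and the bottom one (cross blades) stays. To the tray.

move_arm(
  series=[
    [0.4,-0.03,-0.005,-0.02,0,0,0],
    [0.4,-0.07,-0.01,-0.025,6,-0.5,1.5],
    [0.4,-0.11,-0.017,-0.03,12,-1,3],
    [0.4,-0.15,-0.025,-0.035,18,-1.5,5],
    [0.4,-0.19,-0.033,-0.04,24,-2,6.5],
  ],
)

```text
t: 8.4
eef_pos: [445.9, -182.2, 137.3]
tcp_rot: [0.681, 0.731, 0.04, 0.035]
wrist_force: [1.1, 1.0, -1.1]
gripper_width: 0.638
```

```bash
python3 -c "
from h import *
st()
go([447,-296,100],flat(2.6))"
```

```text
t 8.4 p [ 445.9 -182.2  137.3] stand [np.float64(-31.6), np.float64(-191.7), np.float64(127.9)] F [ 1.1  1.  -1.1] T [0.06 0.03 0.05] g 0.638 err [23.9 -2.   6.7] q [-0.52  0.1   2.1   0.08  0.85 -0.64]
shift [-0.1137, -0.0108, 0.0359] turn [6.0, -0.3, 1.5] rows 2.9
```

move_arm(
  series=[
    [0.4,-0.04,-0.005,0.01,3,0,0.7],
    [0.4,-0.08,-0.01,0.02,6,-0.3,1.5],
    [0.4,-0.114,-0.011,0.036,6,-0.3,1.5],
    [0.4,-0.114,-0.011,0.036,6,-0.3,1.5],
    [0.4,-0.114,-0.011,0.036,6,-0.3,1.5],
  ],
)

```text
t: 8.82
eef_pos: [446.1, -297.0, 97.5]
tcp_rot: [0.692, 0.722, 0.0, -0.002]
wrist_force: [0.0, 0.2, -1.8]
gripper_width: 0.635
```

```bash
python3 -c "
from h import *
st()
go([447,-296,8],flat(2.6))"
```

```text
t 8.82 p [ 446.1 -297.    97.5] stand [np.float64(-70.3), np.float64(-304.4), np.float64(104.3)] F [ 0.   0.2 -1.8] T [ 0.05 -0.04 -0.01] g 0.635 err [30.1 -2.1  8.4] q [-0.67  0.31  1.94  0.    0.9  -0.71]
shift [0.0007, 0.0011, 0.0895] turn [-0.1, -0.2, -0.2] rows 2.1
```

move_arm(
  series=[
    [0.4,0,0.001,0.03,0,0,0],
    [0.4,0,0.001,0.06,0,0,0],
    [0.4,0,0.001,0.08,0,0,0],
    [0.4,0,0.001,0.088,0,0,0],
    [0.4,0,0.001,0.09,0,0,0],
  ],
)

```text
t: 9.23
eef_pos: [445.3, -294.2, 5.7]
tcp_rot: [0.692, 0.722, 0.0, -0.004]
wrist_force: [-0.3, -0.6, -0.9]
gripper_width: 0.638
```

move_arm(
  series=[
    [0.4,0,0,0.001,0,0,0],
    [0.4,0,0,0.003,0,0,0],
    [0.4,0,0,0.003,0,0,0],
  ],
)

```text
t: 9.48
eef_pos: [446.5, -294.6, 4.5]
tcp_rot: [0.692, 0.722, 0.0, -0.003]
wrist_force: [-0.7, -0.2, -0.7]
gripper_width: 0.638
```

move_arm(
  series=[
    [0.4,0,0,0.001,0,0,0],
    [0.4,0,0,0.002,0,0,0],
    [0.4,0,0,0.002,0,0,0],
  ],
)

```text
t: 9.73
eef_pos: [448.0, -295.5, 4.2]
tcp_rot: [0.692, 0.722, 0.001, -0.001]
wrist_force: [-0.3, 0.8, 5.3]
gripper_width: 0.645
```

Contact with the tray floor at z≈4. Release and rise.

move_arm(
  series=[
    [1,0,0,0,0,0,0],
    [1,0,0,0,0,0,0],
    [1,0,0,-0.002,0,0,0],
    [1,0,0,-0.015,0,0,0],
    [1,0,0,-0.05,0,0,0],
  ],
)

```text
t: 10.15
eef_pos: [444.2, -292.7, 50.8]
tcp_rot: [0.692, 0.722, 0.0, -0.007]
wrist_force: [0.3, -0.5, 0.0]
gripper_width: 0.999
```

move_arm(
  series=[
    [1,0,0,-0.04,0,0,0],
    [1,0,0,-0.08,0,0,0],
    [1,0,0,-0.12,0,0,0],
    [1,0.04,0,-0.14,0,0,0],
    [1,0.08,0,-0.16,0,0,0],
  ],
)

```text
t: 10.57
eef_pos: [443.8, -221.1, 213.0]
tcp_rot: [0.693, 0.721, 0.001, -0.003]
wrist_force: [0.6, 1.5, 0.8]
gripper_width: 0.998
```

```bash
python3 -c "
from h import *
st()
go([390,235,160],flat(30))
snap('side','6'); crop('side','6',190,310,170,384,2.8);snap('top','6');crop('top','6',165,310,205,310,5.3)
crop('side','6',150,290,120,250,5)"
```

```text
t 10.57 p [ 443.8 -221.1  213. ] stand [np.float64(-2.0), np.float64(-229.4), np.float64(198.3)] F [0.6 1.5 0.8] T [ 0.04 -0.03  0.01] g 0.998 err [30.1 -1.9  8.6] q [-0.55  0.08  1.95  0.    1.12 -0.59]
shift [0.4575, -0.0354, 0.056] turn [-0.1, -0.4, -27.7] rows 11.1
```

View pics/side6_c190_170.png

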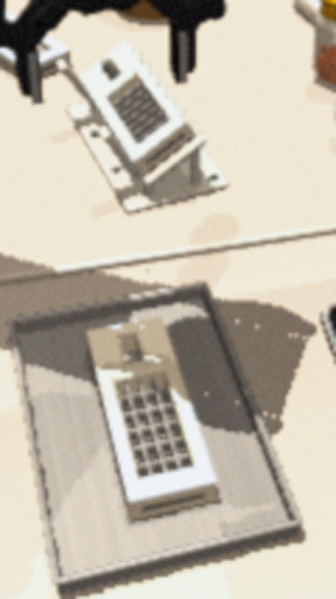

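View pics/top6_c165_205.png

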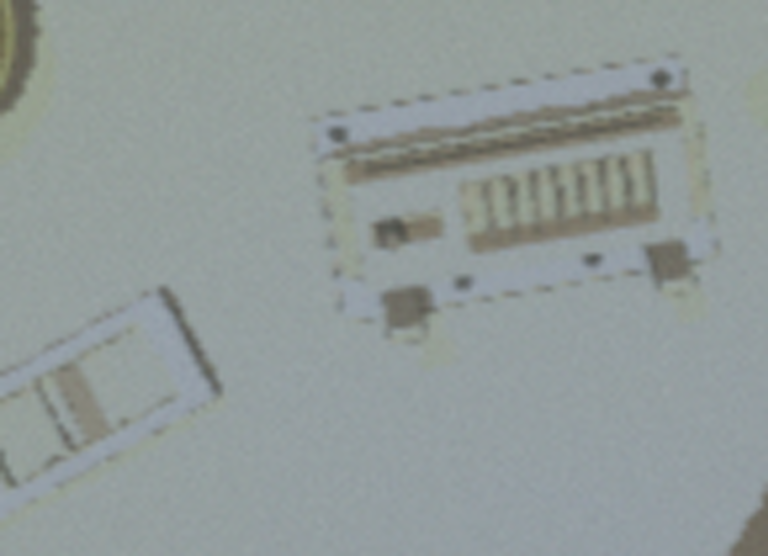

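View pics/side6_c150_120.png

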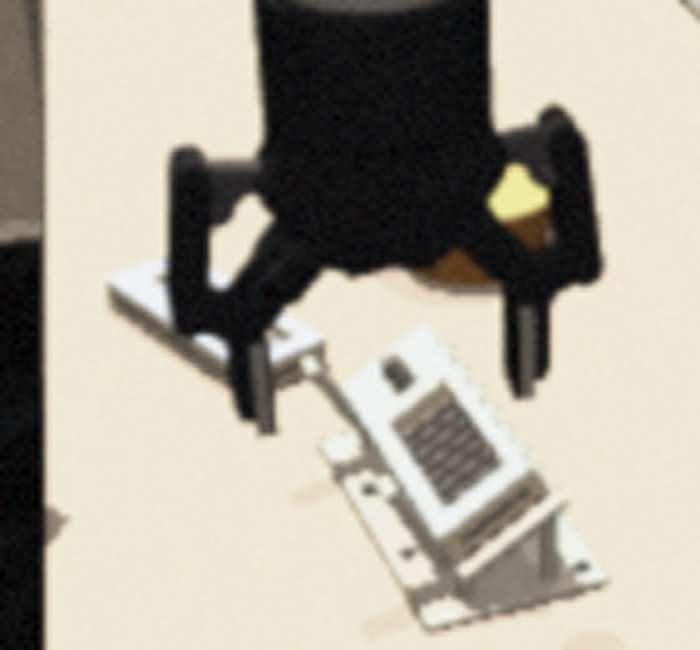

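Grid cassette lies flat in the tray, grid up. The pin tip shows dark at the left end of the bottom slot, crop (390,232); slot spans 372–442.

```bash
python3 -c "
from h import *
cv2.imwrite('pics/pin_top.png',cv2.resize(cv2.imread('pics/top6.png')[235:260,228:255],None,fx=20,fy=20,interpolation=cv2.INTER_NEAREST))
cv2.imwrite('pics/pin_side.png',cv2.resize(cv2.imread('pics/side6.png')[183:207,218:245],None,fx=20,fy=20,interpolation=cv2.INTER_NEAREST))
for y in (44,48,52,56,60):
  print(y,proj('top',S(0,y,28)),proj('top',S(0,y,20)),proj('side',S(0,y,28)),proj('side',S(0,y,20)))
"
```

```text
44 [244.55441373 249.66888289] [244.23169642 248.01654247] [228.09606284 193.94707482] [229.67420304 195.87801659]
48 [242.86304309 249.97457044] [242.55097582 248.31997148] [227.58452279 193.2174037 ] [229.16037293 195.14603903]
52 [241.17100819 250.28037805] [240.86959931 248.62351889] [227.07605653 192.49211709] [228.64961565 194.41843889]
56 [239.47830865 250.58630577] [239.18756653 248.92718479] [226.57063642 191.77117558] [228.14190373 193.69517702]
60 [237.78494406 250.8923537 ] [237.50487709 249.23096924] [226.06823518 191.05454024] [227.63721001 192.97621473]
```

View pics/pin_top.png

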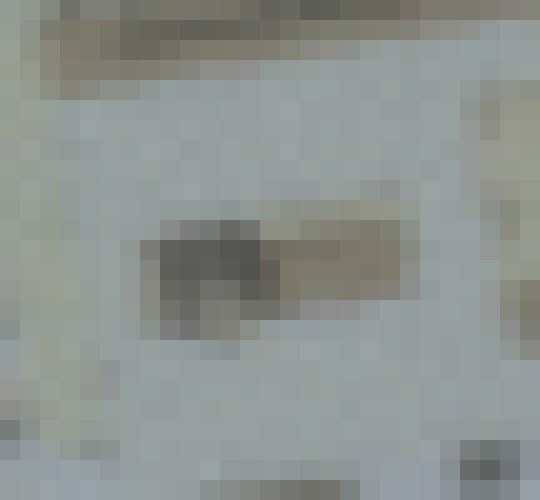

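View pics/pin_side.png

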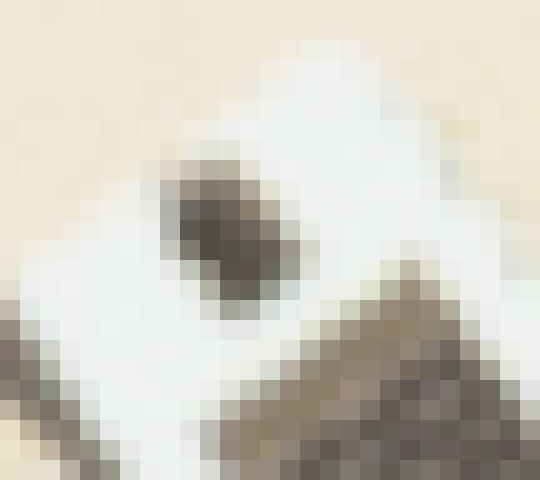

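Pin tip comes out at stand y≈58.5 (range 44–60 ✓). Fetching the top cassette.

move_arm(
  series=[
    [1,0.041,0,0.0,0,0,-2.5],
    [1,0.082,-0.003,0.0,0,0,-5],
    [1,0.123,-0.006,0.0,0,0,-7.5],
    [1,0.164,-0.009,0.0,0,0,-10],
    [1,0.205,-0.012,0.0,0,0,-12.5],
  ],
)

```text
t: 11.08
eef_pos: [421.6, -11.6, 215.3]
tcp_rot: [0.607, 0.795, 0.002, -0.003]
wrist_force: [0.5, 0.2, -0.6]
gripper_width: 1.0
```

```bash
python3 -c "
from h import *
st()
go([391.5,235.3,140],flat(30))"
```

```text
t 11.08 p [421.6 -11.6 215.3] stand [np.float64(14.9), np.float64(-19.6), np.float64(191.2)] F [ 0.5  0.2 -0.6] T [-0.05 -0.07  0.05] g 1.0 err [30.   1.6 -4. ] q [-0.14 -0.08  2.1   0.01  1.12 -0.41]
shift [0.2455, 0.0359, 0.0773] turn [0.0, -0.5, -14.8] rows 6.2
```

move_arm(
  series=[
    [1,0.04,0.006,0.0,0,0,-3],
    [1,0.08,0.012,0.0,0,0,-6],
    [1,0.12,0.018,0.01,0,0,-9],
    [1,0.16,0.024,0.02,0,0,-12],
    [1,0.198,0.03,0.035,0,-0.5,-14.8],
  ],
)

```text
t: 11.5
eef_pos: [399.0, 189.5, 183.0]
tcp_rot: [0.499, 0.867, 0.001, 0.002]
wrist_force: [1.2, -0.0, 0.7]
gripper_width: 0.999
```

```bash
python3 -c "
from h import *
st()
go([391.5,235.3,100],flat(30))"
```

```text
t 11.5 p [399.  189.5 183. ] stand [np.float64(12.8), np.float64(182.1), np.float64(155.1)] F [ 1.2 -0.   0.7] T [-0.   -0.08 -0.07] g 0.999 err [ 29.5   5.  -18.7] q [ 0.35  0.    2.09 -0.    1.04 -0.18]
shift [0.0436, 0.0162, 0.083] turn [0.2, 0.1, 0.2] rows 2.3
```

move_arm(
  series=[
    [1,0.03,0.01,0.02,0,0,0],
    [1,0.044,0.016,0.05,0,0,0],
    [1,0.044,0.016,0.083,0,0,0],
    [1,0.044,0.016,0.083,0,0,0],
  ],
)

```text
t: 11.83
eef_pos: [385.8, 233.9, 94.6]
tcp_rot: [0.498, 0.867, -0.004, -0.002]
wrist_force: [-1.7, -1.3, -0.2]
gripper_width: 1.001
```

```bash
python3 -c "
from h import *
st()
go([391.5,235.3,1],flat(30))"
```

```text
t 11.83 p [385.8 233.9  94.6] stand [np.float64(-35.3), np.float64(228.3), np.float64(80.8)] F [-1.7 -1.3 -0.2] T [-0.02  0.07  0.02] g 1.001 err [ 30.2   4.9 -18.9] q [ 0.45  0.17  2.13 -0.    0.85 -0.08]
shift [-0.0016, 0.0065, 0.0935] turn [-0.5, 0.1, 0.3] rows 2.2
```

move_arm(
  series=[
    [1,-0.0015,0.005,0.03,-0.5,0,0],
    [1,-0.0015,0.005,0.06,-0.5,0,0],
    [1,-0.0015,0.005,0.08,-0.5,0,0],
    [1,-0.0015,0.005,0.09,-0.5,0,0],
    [1,-0.0015,0.005,0.091,-0.5,0,0],
  ],
)

```text
t: 12.25
eef_pos: [389.3, 233.4, 2.7]
tcp_rot: [0.498, 0.867, -0.002, -0.0]
wrist_force: [-0.1, -0.6, 0.6]
gripper_width: 1.002
```

```bash
python3 -c "
from h import *
st()
go([391.5,235.3,1.5],flat(30))"
```

```text
t 12.25 p [389.3 233.4   2.7] stand [np.float64(-78.3), np.float64(227.1), np.float64(-0.5)] F [-0.1 -0.6  0.6] T [-0.04 -0.01  0.02] g 1.002 err [ 29.9   5.  -18.9] q [ 0.45  0.36  2.15 -0.    0.64 -0.08]
shift [0.0005, 0.0028, 0.0012] turn [-0.2, 0.1, 0.3] rows 0.1
```

move_arm(
  series=[
    [1,0.0005,0.003,0.001,-0.2,0,0.3],
    [0.4,0.0005,0.003,0.001,-0.2,0,0.3],
    [0.4,0.0005,0.003,0.001,-0.2,0,0.3],
    [0.4,0.0005,0.003,0.001,-0.2,0,0.3],
    [0.4,0.0005,0.003,0.001,-0.2,0,0.3],
  ],
)

```text
t: 12.67
eef_pos: [393.4, 236.1, 3.6]
tcp_rot: [0.5, 0.866, 0.001, 0.001]
wrist_force: [0.0, -1.2, 5.6]
gripper_width: 0.638
```

move_arm(
  series=[
    [0.4,0,0,0,0,0,0],
    [0.4,0,0,-0.003,0,0,0],
    [0.4,0,0,-0.02,0,0,0],
    [0.4,0,0,-0.05,0,0,0],
    [0.4,0,0,-0.08,0,0,0],
  ],
)

```text
t: 13.08
eef_pos: [391.6, 235.4, 83.8]
tcp_rot: [0.5, 0.866, -0.0, 0.001]
wrist_force: [0.9, 1.1, -0.0]
gripper_width: 0.639
```

```bash
python3 -c "
from h import *
st()
go(S(5,45,110),Rs)"
```

```text
t 13.08 p [391.6 235.4  83.8] stand [np.float64(-35.5), np.float64(228.6), np.float64(68.4)] F [ 0.9  1.1 -0. ] T [-0.01  0.04 -0.02] g 0.639 err [ 29.7   4.9 -18.6] q [ 0.45  0.2   2.12 -0.    0.82 -0.08]
shift [-0.1783, -0.0462, -0.0561] turn [-29.7, -4.9, 18.6] rows 4.9
```

move_arm(
  series=[
    [0.4,-0.035,-0.01,-0.03,-5,-1,3],
    [0.4,-0.07,-0.018,-0.055,-11,-2,7],
    [0.4,-0.105,-0.027,-0.06,-17,-3,11],
    [0.4,-0.14,-0.036,-0.06,-23,-4,15],
    [0.4,-0.165,-0.043,-0.058,-29,-4.8,18],
  ],
)

```text
t: 13.5
eef_pos: [439.5, 68.8, 145.7]
tcp_rot: [0.611, 0.748, 0.198, 0.166]
wrist_force: [0.1, 2.1, -1.9]
gripper_width: 0.639
```

```bash
python3 -c "
from h import *
st()
go(S(1.5,5,60),Rs)"
```

```text
t 13.5 p [439.5  68.8 145.7] stand [np.float64(8.6), np.float64(55.9), np.float64(114.4)] F [ 0.1  2.1 -1.9] T [0.04 0.22 0.02] g 0.639 err [ 0.  -0.1 -0.5] q [-0.01 -0.2   2.47  0.28  0.37 -0.45]
shift [-0.0507, -0.0075, 0.0546] turn [-0.0, 0.1, 0.5] rows 1.8
```

move_arm(
  series=[
    [0.4,-0.03,-0.004,0.01,0,0,0.5],
    [0.4,-0.051,-0.007,0.025,0,0,0.5],
    [0.4,-0.051,-0.007,0.045,0,0,0.5],
    [0.4,-0.051,-0.007,0.055,0,0,0.5],
    [0.4,-0.051,-0.007,0.055,0,0,0.5],
  ],
)

```text
t: 13.92
eef_pos: [469.7, 22.2, 93.2]
tcp_rot: [0.616, 0.745, 0.198, 0.164]
wrist_force: [-1.0, -0.2, -0.9]
gripper_width: 0.641
```

```bash
python3 -c "
from h import *
st()
snap('side','7'); crop('side','7',200,280,165,250,7);snap('top','7');crop('top','7',215,310,215,275,8)"
```

```text
t 13.92 p [469.7  22.2  93.2] stand [np.float64(0.3), np.float64(4.4), np.float64(58.6)] F [-1.  -0.2 -0.9] T [-0.05  0.35  0.01] g 0.641 err [ 0.2 -0.1  0.2] q [-0.16  0.01  2.44  0.71  0.26 -1.  ]
```

View pics/side7_c200_165.png

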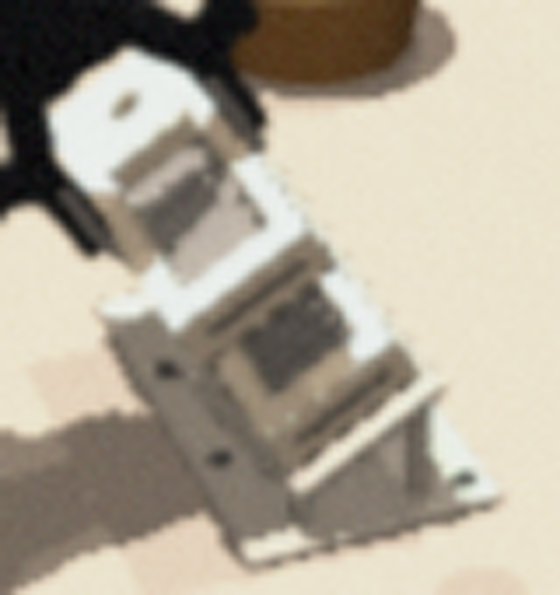

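View pics/top7_c215_215.png

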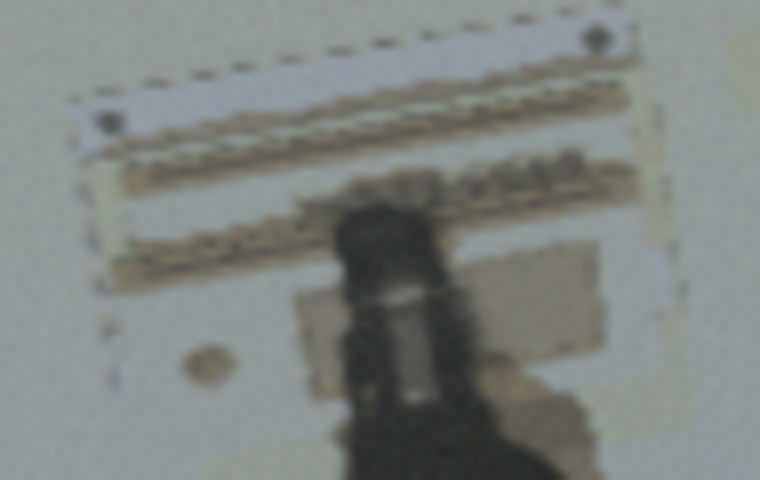

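```bash
python3 -c "
from h import *
for N in (75,77):
  h=plane('top',215+209/8-.4,215+364/8-.4,S(0,0,N),nn)-seat; print(h@ex,h@ey)
  h=plane('side',200+126/7-.4,165+103/7-.4,S(0,0,N),nn)-seat; print(h@ex,h@ey)
# pin
h=plane('top',238.5,250.1,S(0,0,28),nn)-seat; print('pin',h@ex,h@ey)
go(S(1.5,8,33),Rs)"
```

```text
1.9708570766643128 56.92700407807245
2.3259142334849656 57.23380510676167
3.1488651493723943 56.925585038897886
2.447835621561019 54.14362383775475
pin 1.7340458945187347 58.04457007384734
shift [0.003, 0.0002, 0.0266] turn [-0.1, 0.1, -0.0] rows 0.6
```

Hole sits at y≈57, pin at ≈58.2: need about +1 mm. Lowering.

move_arm(
  series=[
    [0.4,0.001,0.0005,0.01,0,0,0],
    [0.4,0.0012,0.0005,0.018,0,0,0],
    [0.4,0.0012,0.0005,0.024,0,0,0],
    [0.4,0.0012,0.0005,0.025,0,0,0],
    [0.4,0.0012,0.0005,0.025,0,0,0],
  ],
)

```text
t: 14.43
eef_pos: [482.4, 27.2, 73.8]
tcp_rot: [0.614, 0.746, 0.199, 0.165]
wrist_force: [0.3, 0.4, -1.8]
gripper_width: 0.638
```

```bash
python3 -c "
from h import *
st();go(S(0.8,5.6,27),Rs)"
```

```text
t 14.43 p [482.4  27.2  73.8] stand [np.float64(2.3), np.float64(6.9), np.float64(35.0)] F [ 0.3  0.4 -1.8] T [-0.07  0.26  0.04] g 0.638 err [ 0.  -0.  -0.1] q [-0.14  0.09  2.42  0.89  0.21 -1.17]
shift [-0.0013, -0.0015, 0.008] turn [-0.0, 0.0, 0.1] rows 0.2
```

move_arm(
  series=[
    [0.4,-0.0013,-0.0015,0.001,0,0,0],
    [0.4,-0.0013,-0.0015,0.002,0,0,0],
    [0.4,-0.0013,-0.0015,0.003,0,0,0],
    [0.4,-0.0013,-0.0015,0.004,0,0,0],
    [0.4,-0.0013,-0.0015,0.005,0,0,0],
  ],
)

```text
t: 14.85
eef_pos: [484.1, 26.2, 69.1]
tcp_rot: [0.614, 0.746, 0.199, 0.165]
wrist_force: [-0.9, 0.3, -0.6]
gripper_width: 0.638
```

```bash
python3 -c "
from h import *
st();go(S(0.8,5.6,25),Rs)"
```

```text
t 14.85 p [484.1  26.2  69.1] stand [np.float64(1.2), np.float64(5.6), np.float64(30.2)] F [-0.9  0.3 -0.6] T [-0.09  0.33  0.04] g 0.638 err [ 0.  -0.  -0.1] q [-0.14  0.1   2.42  0.95  0.2  -1.23]
shift [0.0, -0.0004, 0.0052] turn [-0.0, 0.0, 0.1] rows 0.1
```

move_arm(
  series=[
    [0.4,0,0,0.001,0,0,0],
    [0.4,0,0,0.002,0,0,0],
    [0.4,0,0,0.003,0,0,0],
    [0.4,0,0,0.004,0,0,0],
  ],
)

```text
t: 15.18
eef_pos: [486.1, 26.6, 65.4]
tcp_rot: [0.614, 0.746, 0.199, 0.165]
wrist_force: [0.5, 0.1, 0.0]
gripper_width: 0.639
```

```bash
python3 -c "
from h import *
st()"
```

```text
t 15.18 p [486.1  26.6  65.4] stand [np.float64(1.1), np.float64(5.6), np.float64(26.1)] F [0.5 0.1 0. ] T [-0.06  0.29  0.02] g 0.639 err [ 0.  -0.  -0.1] q [-0.14  0.12  2.42  0.99  0.2  -1.27]
```

move_arm(
  series=[
    [0.4,0,0,0.001,0,0,0],
    [0.4,0,0,0.002,0,0,0],
    [0.4,0,0,0.002,0,0,0],
  ],
)

```text
t: 15.43
eef_pos: [487.0, 26.8, 63.5]
tcp_rot: [0.614, 0.746, 0.199, 0.165]
wrist_force: [-0.6, 0.3, -1.4]
gripper_width: 0.64
```

move_arm(
  series=[
    [0.4,0,0,0.001,0,0,0],
    [0.4,0,0,0.0015,0,0,0],
    [0.4,0,0,0.0015,0,0,0],
  ],
)

```text
t: 15.68
eef_pos: [487.5, 26.9, 62.7]
tcp_rot: [0.614, 0.746, 0.199, 0.165]
wrist_force: [-9.1, -1.1, 11.9]
gripper_width: 0.636
```

```bash
python3 -c "
from h import *
st()"
```

```text
t 15.68 p [487.5  26.9  62.7] stand [np.float64(1.0), np.float64(5.6), np.float64(23.0)] F [-9.1 -1.1 11.9] T [-0.1   0.35 -0.06] g 0.636 err [-0.  -0.1 -0.1] q [-0.14  0.13  2.41  1.02  0.19 -1.31]
```

Contact at n=23, where flush was predicted (pin-tip contact would be at ~31). Releasing and rising square to the deck.

move_arm(
  series=[
    [0.4,0,0,-0.0005,0,0,0],
    [1,0,0,-0.0005,0,0,0],
    [1,0,0,-0.0005,0,0,0],
    [1,0,0,-0.002,0,0,0],
    [1,0,0,-0.004,0,0,0],
  ],
)

```text
t: 16.1
eef_pos: [485.6, 26.5, 66.1]
tcp_rot: [0.614, 0.746, 0.199, 0.165]
wrist_force: [0.2, -0.6, 0.5]
gripper_width: 1.0
```

move_arm(
  series=[
    [1,0,0,-0.02,0,0,0],
    [1,0,0,-0.05,0,0,0],
    [1,0,0,-0.09,0,0,0],
    [1,0,0,-0.13,0,0,0],
    [1,0,-0.03,-0.16,0,0,0],
  ],
)

```text
t: 16.52
eef_pos: [387.0, 4.8, 196.8]
tcp_rot: [0.612, 0.745, 0.201, 0.171]
wrist_force: [1.0, -0.9, 3.2]
gripper_width: 0.996
```

move_arm(
  series=[
    [1,0.04,-0.04,-0.02,0,0,0],
    [1,0.08,-0.06,-0.03,0,0,0],
    [1,0.12,-0.06,-0.03,0,0,0],
    [1,0.16,-0.06,-0.03,0,0,0],
    [1,0.2,-0.06,-0.03,0,0,0],
  ],
)

```text
t: 16.93
eef_pos: [308.2, 113.7, 194.9]
tcp_rot: [0.614, 0.745, 0.198, 0.17]
wrist_force: [-0.1, 0.5, 0.4]
gripper_width: 1.002
```

```bash
python3 - <<'E'
from h import *
st()
snap('side','8'); crop('side','8',200,280,165,250,7);_,d=snap('top','8');crop('top','8',215,310,205,275,8)
for n in('top','side'):
  P=pts(n,np.load(f'pics/{n}8.npy')).reshape(-1,3)-seat; x,y,z=P@ex,P@ey,P@nn
  for lo,hi in((-70,-40),(-40,0),(0,40),(40,75)):
    m=(abs(x)<24)&(y>lo)&(y<hi)&(z>33)&(z<60); print(n,lo,np.median(z[m]).round(1),m.sum())
E
```

```text
t 16.93 p [308.2 113.7 194.9] stand [np.float64(-71.0), np.float64(125.1), np.float64(217.2)] F [-0.1  0.5  0.4] T [0.02 0.26 0.02] g 1.002 err [-0.3 -0.6 -0.1] q [ 0.27 -0.72  2.63 -0.07  0.71  0.12]
top -70 39.5 188
top -40 37.6 163
top 0 39.8 148
top 40 40.1 263
side -70 40.4 150
side -40 36.2 122
side 0 40.3 105
side 40 40.9 143
```

View pics/side8_c200_165.png

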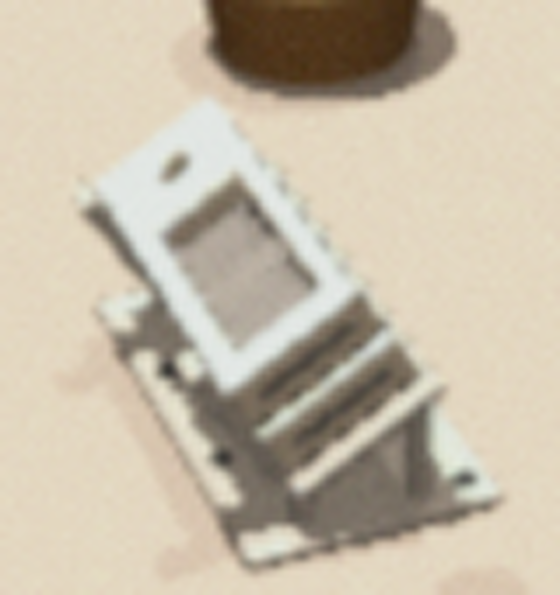

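View pics/top8_c215_205.png

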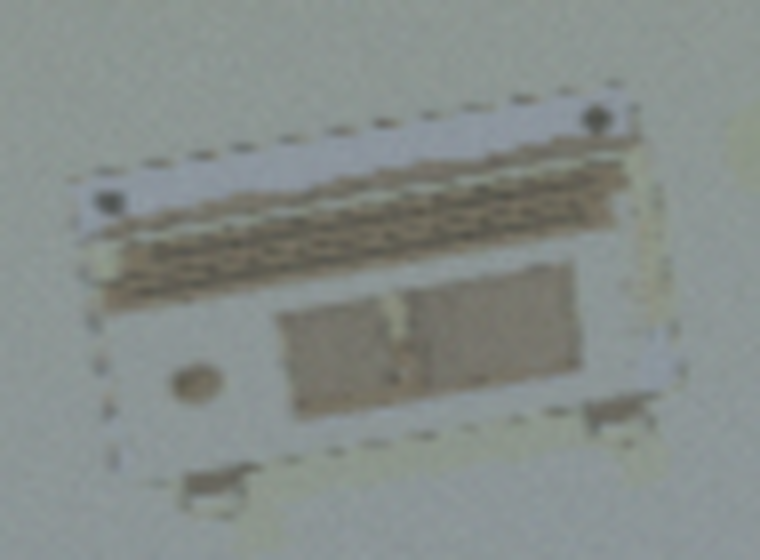

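View pics/side8.png

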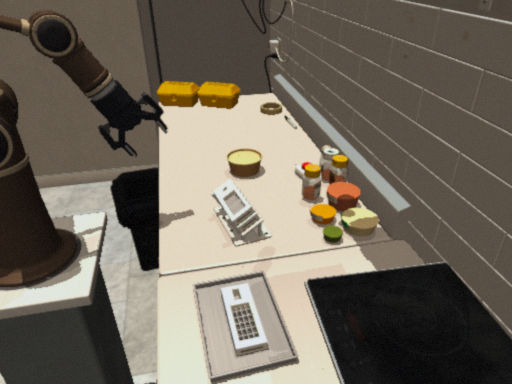

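Side view: top cassette lies on the bottom one, shifted along +y with its hole at crop (175,167); face 40 mm above the deck at both ends, i.e. flush. Joint 3 is near its limit, so I'll move off it before handing in.

```bash
python3 -c "
from h import *
print(env.get_obs()['qpos'].round(4))
go([330,200,230],flat(30))"
```

```text
[ 0.277  -0.7139  2.6257 -0.0709  0.7097  0.1138]
shift [0.0761, 0.0535, -0.0124] turn [29.6, 5.4, -17.8] rows 4.9
```

move_arm(
  series=[
    [1,0.015,0.02,-0.003,5,1,-3],
    [1,0.03,0.035,-0.006,11,2,-7],
    [1,0.045,0.05,-0.01,17,3,-10],
    [1,0.06,0.053,-0.012,23,4,-14],
    [1,0.076,0.053,-0.012,29,5,-17],
  ],
)

```text
t: 17.45
eef_pos: [332.3, 200.2, 231.3]
tcp_rot: [0.506, 0.863, 0.003, 0.004]
wrist_force: [0.1, 0.4, 0.1]
gripper_width: 1.0
```

move_arm(
  series=[
    [1,0,0,0,0,0,0],
    [1,0,0,0,0,0,0],
    [1,0,0,0,0,0,0],
  ],
)

```text
t: 17.7
eef_pos: [332.1, 198.9, 230.5]
tcp_rot: [0.507, 0.862, 0.003, 0.004]
wrist_force: [-0.5, -1.1, 0.3]
gripper_width: 0.999
```

```bash
python3 - <<'E'
from h import *
st(); print(env.get_obs()['qpos'].round(3))
snap('side','9');snap('top','9')
for n in('top','side'):
  P=pts(n,np.load(f'pics/{n}9.npy')).reshape(-1,3)-seat; x,y,z=P@ex,P@ey,P@nn
  for lo,hi in((-65,-45),(40,78)):
    m=(abs(x)<24)&(y>lo)&(y<hi)&(z>33)&(z<60); print(n,lo,np.median(z[m]).round(1),m.sum())
  P=P+seat; a=np.radians(2.6); q=P[:,:2]-[447,-296]; 
  for lo,hi in((-75,-50),(50,75)):
    m=(abs(q[:,0])<24)&(q[:,1]>lo)&(q[:,1]<hi); print(n,'tray cassette z',np.median(P[m,2]).round(1))
  i0=cv2.imread(f'pics/{n}0.png').astype(int); i9=cv2.imread(f'pics/{n}9.png').astype(int); df=abs(i0-i9).max(2)
  bx={'side':[('tub',225,265,147,178),('jar',301,322,163,202),('d2',308,338,203,224),('d3',321,344,224,243)],'top':[('tub',118,172,186,238),('d2',262,292,151,168)]}[n]
  for k,a1,b1,c1,d1 in bx: print(n,k,'diff',df[c1:d1,a1:b1].mean().round(1))
E
```

```text
t 17.7 p [332.1 198.9 230.5] stand [np.float64(-18.7), np.float64(204.1), np.float64(228.2)] F [-0.5 -1.1  0.3] T [ 0.02 -0.01 -0.02] g 0.999 err [ 29.2   4.6 -17.7] q [ 0.43 -0.18  2.16 -0.    1.16 -0.08]
[ 0.429 -0.183  2.158 -0.004  1.158 -0.077]
top -65 39.7 121
top 40 39.8 281
top tray cassette z 22.0
top tray cassette z 22.0
top tub diff 4.3
top d2 diff 4.5
side -65 40.9 71
side 40 40.7 151
side tray cassette z 23.3
side tray cassette z 23.5
side tub diff 4.9
side jar diff 4.5
side d2 diff 4.4
side d3 diff 4.7
```

All checks agree (image differences are noise level). Handing in.

```bash
python3 -c "
from plant import env
print(env.sign_off())"
```

```text
the job is handed in; nothing more can be done
None
```

The job is done and handed in at about 18 s of the 70 s allowed. The grid cassette lies in the tray with the same side up, and the slicing-blade cassette is back on the bottom one with its hole over the pin.

**What I did:** I set the top cassette down at the front left, then lifted the grid cassette square to the deck and laid it in the tray. I then put the top cassette back, shifted about 6 mm along the stand to where I had measured the pin. The hole went over the pin on the way down, so no sliding search was needed.

**Last checks:**
- **Top cassette:** its upper face is about 40 mm above the deck at both ends (39.7–39.8 mm by the top camera, 40.7–40.9 mm by the side one), which is flush. When lowered it met the bottom cassette at the height predicted for flush, well below where the pin tip would have stopped it.
- **Grid cassette:** its upper face is at 22.0 mm by the top camera and 23.3–23.5 mm by the side one. It should be 23 mm, and it is level.
- **Bystanders:** the image patches of the tub, jar and deli pots changed only by noise. The jar and green pot were compared only in the side view.
- **Arm:** the gripper was open and clear of everything at hand-in.

**Close call:** after the last release, joint 3 came to 2.626 rad against its limit of 2.63, still inside its range. I moved it away before handing in.

No check failed. The top and side cameras disagreed by 1–1.5 mm, which is within their calibration.

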